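# Flask from the lidded tank into the incubation box

## Task

Lift the loose lid off the white tank (the black knob is its handle) and stand it upright on the bench, clear of the tank. Take out the culture flask, which stands with its orange cap up, lay it down on a broad face on the blue mat and let go; then pick it up afresh, lay it flat on the floor of the incubation box, sliding the box's clear cover open for it, let go and slide the cover fully shut. Neither lid nor flask may be dropped or left to topple, and the bottles, dish, marker and spatula stay where they are.

Things in the scene. Friction and masses are not known exactly. Their poses are not given: they have to be found in the camera images.
- tank: White open tank, fixed to the bench, 110 (x) x 100 (y) x 64 mm tall; a grey insert 96 x 86 mm stands up inside it to 70 mm, with a 56 (x) x 32 (y) mm slot down to 8 mm above the bench, in which the flask stands. Origin: centre of its underside, z up.
- lid: Loose clear bell lid, blue top and lower edge, open below, 110 (x) x 100 (y) mm, walls 5 mm, inside 70 mm deep, 76 mm tall plus a round black knob 32 mm across, 86 to 112 mm above the origin; 0.3 kg. Rests on the tank's rim, round the insert's top 6 mm with 2 mm play. Origin: centre of its lower edge, z up (64 mm above the bench when on the tank). Raise it 70 mm to clear the flask.
- lid_knob (a point): The knob's grip point, on the lid's axis, 100 mm above the lid's origin.
- flask: Flat-sided culture flask, 120 mm long, 0.11 kg, standing cap up in the tank's slot under the clear lid, foot 8 mm above the bench. Origin: centre of its foot; z along its length to the cap. Glass body with green contents, 26 mm thick (x), 50 mm wide (y), z 0 to 82 mm; neck 18 mm across; round orange cap 24 mm across, z 96 to 120 mm. Broad faces look along its +x and -x.
- flask_mid (a point): Point on the flask's axis, 60 mm from its foot (middle of its length).
- flask_cap (a point): Centre of the flask's orange cap, 108 mm from its foot.
- mat: Blue mat fixed on the bench, 120 (x) x 170 (y) mm, 4 mm thick. Origin: centre of its underside.
- incubator: White shallow incubation box fixed to the bench, outside 200 (x) x 150 (y) mm, walls 10 mm thick, 56 mm tall; inside 180 x 130 mm, floor 8 mm above the bench, dark lining. Two aluminium rails 56 mm high carry on for 150 mm more in its -y direction. Origin: centre of the box's underside (without rails), z up.
- cover (a joint): Opening of the box's clear sliding cover (196 x 146 mm, 5 mm thick, orange edges, 57 to 62 mm above the bench): 0 m fully shut, 0.145 m fully open; it slides in the box's -y direction along the rails, with light friction.
- cover_handle (a point): Middle of the cover's orange bar handle, which stands on the cover's centre: 60 mm long in the box's x, 14 mm thick in y, from 62 to 92 mm above the bench; this point is 77 mm above the bench.
- bottle0: Bystander: clear glass media bottle with a blue cap, 68 mm across, 150 mm tall, upright, loose. Origin: centre of its underside, z up. Leave it alone.
- bottle1: Bystander: clear glass media bottle with a blue cap, 68 mm across, 150 mm tall, upright, loose. Origin: centre of its underside, z up. Leave it alone.
- bottle2: Bystander: clear glass media bottle with a blue cap, 68 mm across, 150 mm tall, upright, loose. Origin: centre of its underside, z up. Leave it alone.
- dish: Bystander: closed clear culture dish with white edge, 90 mm across, 16 mm tall, loose. Origin: centre of its underside. Leave it alone.
- marker: Bystander: white marker pen with red cap, 135 mm long (x), 13 mm thick, lying loose. Origin: at its underside. Leave it alone.
- spatula: Bystander: spatula with black handle and steel blade, 180 mm long (x), 6 mm thick, lying loose. Origin: at its underside. Leave it alone.
There are look-alikes about, which are no part of the job. Leave any turquoise look-alike of the lid alone. Several things have the shape of the mat; the one meant has the colours described above.

How it is judged:
By the outcome, as a careful person would: the job done as asked, in the order asked, and still so for the second after the job is handed in, with the robot touching nothing.
It also fails if it takes over 72 s, if anything falls off the work surface, if the arm or the gripper's body presses on something with over 40 N, if the wrist force passes 120 N, or if a joint passes its speed limit or range.

## Robot

A 7-joint arm with a two-finger parallel gripper is mounted at the origin on the work surface. World frame = base frame: x ahead of the robot, y to its left, z up, the work surface at z = 0. Lengths are in m, angles in rad, forces in N, time in s.
With the tool pointing down it reaches from about 0.425 to 0.8 m from the base axis. Payload 8.3 kg.
Tool frame: the origin (TCP) lies at the very end of the fingers, on their centre line; the grasp point (between the pads) lies 19 mm behind it; z points along the fingers, y is the line along which they close (so a half turn about z gives the same grasp; the last joint's range is limited). The gripper opens to 85 mm and grips with 20 to 120 N. Pads are 22 mm wide; open, the fingers measure 114 mm over their backs; the gripper's body (76 mm by 85 mm) begins 54 mm behind the grasp point. The pads swing forward as they close: fully open they stand 13 mm farther back than shut.
Start: joints at [-1.2, 0.383, 0.016, 1.37, -0.006, 1.388, -0.046], TCP at [0.263, 0.567, 0.231] pointing down, gripper open.
Joint ranges: [-2.95, 2.95], [-0.25, 2.06], [-1.52, 1.56], [0.18, 2.33], [-1.44, 4.58], [0.02, 2.06], [-3.01, 3.01]. Speed limits (rad/s): [2.39, 2.39, 3.01, 3.01, 3.14, 3.14, 3.14].

## Interface

Orientations are given as a unit quaternion [x, y, z, w].
In Python, from plant import observe, eyes, order, spotter gives the robot as it stands.
- The arm moves only by the tool servo_tool, never from a script. Its argument "plan" is one flat list of numbers, 6 for each row, row after row: the shift along the tool's x, y, z in cm, then the turn, a rotation vector about the tool's x, y, z in rad. A call has 1 to 5 rows; each row shifts and turns the commanded pose from where the row before left it, along the tool's axes as they then stand; what a row does not reach is not made up. A row lasts 1/8 s, in which the tool goes at most 62.5 mm and 10.7 degrees, less where a joint would pass 70% of its speed; a pose out of reach is approached as far as the arm can. A call with a gripper value outside its range is refused whole. "hand" is the closure in counts, from 0 (fully open) to 255 (shut), set as the call begins (left out, the last holds). The fingers move at their own pace and stop on an object; "force" is the grip in N (left out, the last holds). Time passes only in rows, so rows that do not move let the fingers close. It gives the time, the measured TCP pose, the force, the opening and the grip force at its end, in the units of the state.
- observe(): the state, without advancing time (a new reading comes with each control period).
- eyes.get_image(name): name is "scene" or "top" or "wrist"; returns (picture, depth): 420x560x3 uint8, blue, green, red; 420x560 float32, m along the optical axis (not along the pixel's ray), 0 where there is no reading.
- eyes.camera_params(name): a dict with "fx", "fy", "cx", "cy" (pixels), "R" (3x3) and "t" (3): a world point X has camera coordinates R X + t. Camera axes: x right, y down, z forward; pixel columns grow to the right and rows downward; lengths in m; the calibration is good to about 2 mm. A picture is of the moment at which its call begins: read the wrist's pose just before it. camera_params takes no time and is no camera call; for the wrist camera it gives the pose at the moment of the call.
- order.hand_in(): hands the job in; it is judged then, once.
Trained networks look in the newest picture that a camera, given by its name, has taken for a name from the list of things; names that differ only in an ending like _2 or _b are one class to them, and where a whole thing is asked for, a point or a joint stands for the part that bears it (a point fixed in the world has none). Each returns a list of dicts, best first, with "conf" (0 to 1); they miss things now and then, are a little off and sometimes report something else, mostly with a low value. They report only what shows in the picture. A call takes as long as a camera call. They do not tell look-alikes from the thing itself.
- spotter.trace(query, camera): "mask" (420x560 bool, what is visible of it) and "pixel" ([column, row] in pixels, amid what is visible of it).
- spotter.tip_of(query, camera): "pixel" ([column, row] in pixels: a listed point, or the origin of a listed thing).
The state is a dict: "time_s": time; "qpos": joint angles; "qvel": joint speeds; "joint_torque": joint torques, N m; "tcp_pos": TCP position; "tcp_rot": TCP orientation; "contact_force": force on the tool from outside, world axes, zero at the start; "torque": the same for the moment, N m; "opening": finger opening in m; "grip_force": force on a finger pad.
Only numpy, scipy, OpenCV 4.12 (cv2) and the standard library are available. Lean on these libraries where they do the work, as an engineer would, in place of code of your own. Each camera call takes 0.05 s, during which the arm holds its last target. There are 200 camera calls.

## Working session

There is one attempt and no reset: what is moved stays moved. The work goes in short steps, Python scripts to look and compute and a tool call to move; the robot and the scene stay as the last step left them, time stands still between calls to the robot, and variables do not carry over. Pictures are saved under pics/ and viewed, at most 10 in all, crops included, and the job is handed in when it is done.

Besides the shell and the picture viewer there is one more tool, called after "Emit:" as a command line: name --argument value ..., lists and objects as JSON in quotes. servo_tool: Moves the arm, as the interface text tells. Its arguments: {"type":"object","properties":{"plan":{"type":"array"},"hand":{"type":"number"},"force":{"type":"number"}},"required":["plan"]}

```bash
mkdir -p pics; ls; cat > h.py <<'E'
import numpy as np, cv2
from plant import observe, eyes, order, spotter
from scipy.spatial.transform import Rotation as Rot
def world(cam,dep,mask=None):
    p=eyes.camera_params(cam); v,u=np.mgrid[0:420,0:560]
    c=np.stack([(u-p['cx'])/p['fx']*dep,(v-p['cy'])/p['fy']*dep,dep],-1)
    return (c-np.array(p['t']).reshape(3))@np.array(p['R'])
def ray(cam,px,z):
    p=eyes.camera_params(cam);R=np.array(p['R']);t=np.array(p['t']).reshape(3)
    o=-R.T@t; d=R.T@np.array([(px[0]-p['cx'])/p['fx'],(px[1]-p['cy'])/p['fy'],1])
    return o+d*(z-o[2])/d[2]
def proj(cam,X):
    p=eyes.camera_params(cam);c=np.array(p['R'])@np.array(X)+np.array(p['t']).reshape(3)
    return c[0]/c[2]*p['fx']+p['cx'],c[1]/c[2]*p['fy']+p['cy']
E
python3 - <<'E'
from h import *
np.set_printoptions(precision=4,suppress=True)
for c in ['top','scene']:
    im,d=eyes.get_image(c); cv2.imwrite(f'pics/{c}1.png',im); np.save(c+'1.npy',d)
    W=world(c,d)
    for q in ['tank','lid','flask','mat','incubator','cover_handle','lid_knob']:
        for r in spotter.trace(q,c)[:3]:
            m=r['mask']&(d>0); w=W[m]
            print(c,q,round(r['conf'],2),r['pixel'],np.median(w,0),w.min(0),w.max(0)) if m.any() else None
s=observe();print(s['tcp_pos'],s['tcp_rot'],s['time_s'],s['opening'])
E
```

```text
pics
top tank 0.63 [227.9, 200.5] [0.5103 0.2662 0.0318] [ 0.4914  0.2604 -0.0035] [0.6008 0.3519 0.0662]
top lid 0.64 [186.3, 329.7] [0.1972 0.3596 0.0744] [ 0.1124  0.3005 -0.0053] [0.2626 0.4311 0.1158]
top lid 0.57 [199.4, 182.4] [0.5423 0.3078 0.1387] [ 0.4898  0.2606 -0.0003] [0.639  0.4084 0.1789]
top flask 0.47 [196.2, 185.1] [0.5419 0.3072 0.1387] [ 0.4898  0.2606 -0.0058] [0.641  0.4026 0.1789]
top mat 0.81 [452.5, 269.7] [ 0.3233 -0.3184  0.0029] [ 0.2634 -0.4077 -0.0042] [ 0.384  -0.2338  0.0101]
top mat 0.75 [339.2, 211.4] [ 0.4806 -0.0339  0.0029] [ 0.4189 -0.1208 -0.0037] [0.5437 0.0527 0.0119]
top incubator 0.65 [434.7, 175.8] [ 0.5602 -0.2633  0.0602] [ 0.4423 -0.4848 -0.0041] [ 0.6725 -0.1685  0.0958]
top incubator 0.21 [192.0, 263.0] [0.3578 0.3588 0.0149] [ 0.3106  0.3144 -0.0063] [0.4028 0.4037 0.0227]
top cover_handle 0.65 [438.7, 173.0] [ 0.5606 -0.2701  0.0612] [ 0.4579 -0.3628 -0.0055] [ 0.6847 -0.19    0.0958]
top cover_handle 0.18 [189.9, 261.1] [0.3593 0.3586 0.015 ] [ 0.3163  0.3148 -0.0041] [0.4028 0.4038 0.0227]
top lid_knob 0.76 [148.8, 153.3] [0.6332 
[... 824 characters left out ...]
4867 -0.0345  0.0044] [ 0.4116 -0.1195 -0.0037] [0.5497 0.057  0.0113]
scene incubator 0.56 [173.1, 274.4] [ 0.6043 -0.2735  0.0601] [ 0.3754 -0.4854 -0.0034] [ 0.6757 -0.1644  0.0976]
scene cover_handle 0.75 [173.2, 263.4] [ 0.5771 -0.2707  0.0628] [ 0.4392 -0.3536  0.0017] [ 0.6702 -0.1883  0.0976]
scene lid_knob 0.75 [371.8, 218.0] [0.5855 0.3051 0.1308] [0.385  0.2615 0.0033] [0.6142 0.4651 0.1801]
scene lid_knob 0.73 [429.5, 247.2] [0.6698 0.4584 0.0722] [ 0.5107  0.3985 -0.0051] [0.7164 0.5878 0.1178]
scene lid_knob 0.62 [347.0, 175.1] [0.2288 0.3594 0.0699] [-0.0178  0.301  -0.004 ] [0.2673 0.4768 0.1165]
[0.2626 0.5671 0.2313] [ 0.2152  0.9766 -0.0001 -0.0001] 0.8 0.08532052850710466
```

View pics/top1.png

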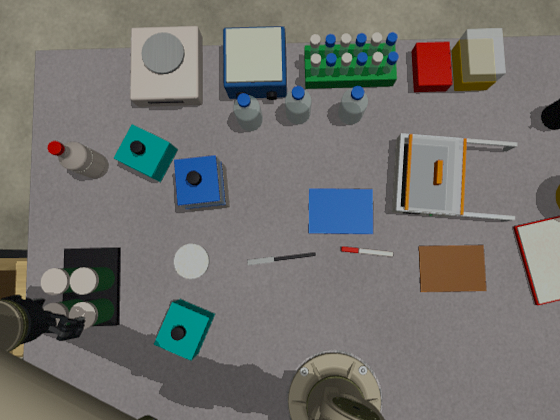

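View pics/scene1.png

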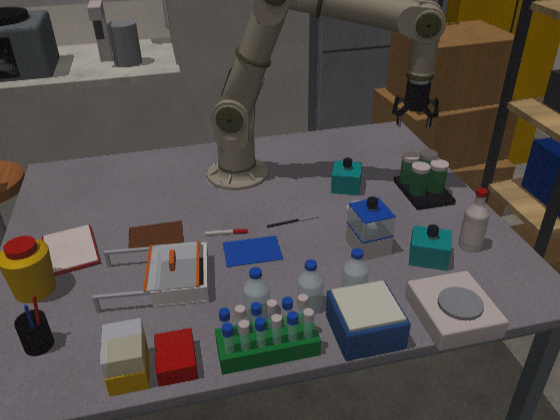

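Top view shows three lid-shaped objects: a blue-topped lid on the white tank at (199,182), and turquoise ones at (145,152) and (185,330). The blue one on the tank fits. The mats are blue at (340,211) and brown at (452,268), and the blue one is meant. The box is at (432,175), with its rails running right (-y).

```bash
python3 - <<'E'
from h import *
np.set_printoptions(precision=4,suppress=True)
for c in ['top','scene']:
    im=cv2.imread(f'pics/{c}1.png'); d=np.load(c+'1.npy'); W=world(c,d); x,y,z=W[...,0],W[...,1],W[...,2]
    b,g,r=[im[...,i].astype(int) for i in range(3)]
    def rect(n,m):
        P=W[m]
        if len(P)<5: print(c,n,'none');return
        (cx,cy),s,a=cv2.minAreaRect(P[:,:2].astype(np.float32)); print(c,n,len(P),'rect',np.array([cx,cy]),np.array(s),a,'med',np.median(P,0))
    near=(abs(x-.55)<.12)&(abs(y-.31)<.1)
    blue=(b>r+60)&(b>g+40)
    rect('lidtop',near&(z>.132)&(z<.146)&blue)
    rect('knob',near&(z>.165)&(z<.19))
    rect('knobtop',near&(z>.172)&(z<.182))
    rect('tank',near&(z>.055)&(z<.068))
    rect('mat',(abs(x-.48)<.09)&(abs(y+.034)<.12)&blue&(z<.02)&(z>-.01))
    box=(abs(x-.56)<.15)&(y<-.13)&(y>-.52)
    rect('boxtop',box&(z>.05)&(z<.075)&(y>-.36)); rect('rails',box&(z>.048)&(z<.075))
    org=(r>180)&(g>60)&(g<170)&(b<80)
    rect('handle',box&org&(z>.083)&(z<.1))
    rect('orange',box&org&(z>.05)&(z<.07))
    rect('orangeR',box&org&(z>.05)&(z<.07)&(y<-.27))
    rect('orangeL',box&org&(z>.05)&(z<.07)&(y>-.25))
im=cv2.imread('pics/top1.png'); a=cv2.resize(im[110:240,110:250],None,fx=2.8,fy=3,interpolation=2); b=cv2.resize(im[110:240,300:440+90],None,fx=1.7,fy=3)
cv2.imwrite('pics/crop1.png',np.hstack([a,b]))
for q in ['dish','bottle0','flask_cap','marker','spatula']:
    for c in ['top','scene']:
        for r in spotter.tip_of(q,c)[:4]: print(q,c,round(r['conf'],2),r['pixel'],ray(c,r['pixel'],.12 if q=='flask_cap' else 0))
E
```

```text
top lidtop 1737 rect [0.5485 0.3161] [0.1094 0.1004] 4.839175224304199 med [0.5442 0.3122 0.139 ]
top knob 157 rect [0.5484 0.3148] [0.0312 0.0294] 62.20194625854492 med [0.5481 0.3144 0.175 ]
top knobtop 143 rect [0.5488 0.3159] [0.0305 0.03  ] 86.46174621582031 med [0.5484 0.3148 0.1752]
top tank 71 rect [0.5789 0.3348] [0.1738 0.1356] 5.110895156860352 med [0.5628 0.2682 0.0627]
top mat 2854 rect [ 0.4801 -0.0351] [0.1684 0.1183] 88.2643051147461 med [ 0.4799 -0.0348  0.0029]
top boxtop 4765 rect [ 0.563  -0.2744] [0.1926 0.2015] 83.82535552978516 med [ 0.5594 -0.2636  0.0608]
top rails 5190 rect [ 0.5574 -0.3276] [0.2995 0.2018] 83.76837158203125 med [ 0.5599 -0.2699  0.0606]
top handle 21 rect [ 0.5612 -0.2676] [0.0073 0.0524] 89.60372161865234 med [ 0.5651 -0.2687  0.092 ]
top orange 66 rect [ 0.5622 -0.2702] [0.1403 0.189 ] 83.47976684570312 med [ 0.5667 -0.2025  0.0617]
top orangeR none
top orangeL 63 rect [ 0.5704 -0.2021] [0.0034 0.1881] 83.78321838378906 med [ 0.5654 -0.2024  0.0617]
scene lidtop 580 rect [0.5548 0.317 ] [0.1125 0.1002] 4.803659439086914 med [0.5673 0.3066
[... 708 characters left out ...]
262.2] [0.3547 0.3658 0.    ]
dish top 0.74 [252.6, 116.9] [0.7435 0.1949 0.    ]
dish scene 0.36 [362.8, 209.8] [0.3553 0.3755 0.    ]
bottle0 top 0.82 [247.2, 119.8] [0.7358 0.2097 0.    ]
bottle0 top 0.71 [349.8, 118.4] [ 0.7318 -0.0692  0.    ]
bottle0 top 0.69 [299.7, 113.9] [0.7483 0.0665 0.    ]
bottle0 scene 0.85 [351.7, 296.8] [0.7488 0.1941 0.    ]
bottle0 scene 0.69 [311.0, 304.7] [0.7509 0.0779 0.    ]
marker top 0.66 [363.7, 251.6] [ 0.3709 -0.0916  0.    ]
marker scene 0.54 [224.0, 231.9] [ 0.3628 -0.1016  0.    ]
marker scene 0.33 [370.6, 231.3] [0.4779 0.3555 0.    ]
spatula top 0.78 [283.0, 254.9] [0.3676 0.1205 0.    ]
spatula scene 0.5 [291.3, 223.8] [0.3737 0.1197 0.    ]
```

View pics/crop1.png

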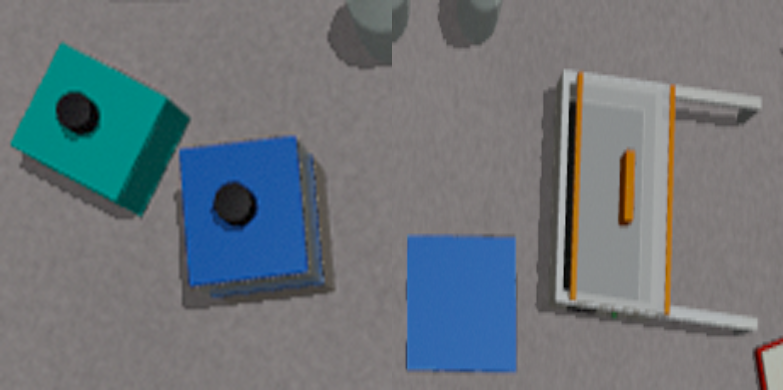

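The crop confirms it: the blue-topped lid stands on the white tank and the blue mat is the intended one. The cover is about 16 mm open. I'll write a small planner helper that gives row numbers from the current pose to a target.

```bash
cat >> h.py <<'E'
def down(a): # tool down, tool y at world angle a(deg)
    a=np.radians(a); y=np.array([np.cos(a),np.sin(a),0]); z=np.array([0,0,-1.]); return Rot.from_matrix(np.stack([np.cross(y,z),y,z],1))
def horiz(a,pitch=0): # as down(a), then turned about tool y by 90-pitch deg (pitch below horizontal)
    return down(a)*Rot.from_rotvec([0,np.radians(90-pitch),0])
def plan(p1,R1,n=None,start=None):
    if start is None:
        s=observe(); p0,R0=np.array(s['tcp_pos']),Rot.from_quat(s['tcp_rot'])
    else: p0,R0=start
    rv=(R0.inv()*R1).as_rotvec(); d=np.array(p1)-p0
    if n is None: n=int(max(1,np.ceil(np.linalg.norm(d)/.060),np.ceil(np.degrees(np.linalg.norm(rv))/10.5)))
    R=R0; rows=[]
    for i in range(n):
        rows.append(np.r_[R.inv().apply(d/n)*100,rv/n]); R=R*Rot.from_rotvec(rv/n)
    print('n',n)
    for i in range(0,n,5): print([float(round(v,2)) for r in rows[i:i+5] for v in r])
    return np.array(p1),R1
def st():
    s=observe(); print('t',round(s['time_s'],2),'p',np.round(s['tcp_pos'],4),'axes',np.round(Rot.from_quat(s['tcp_rot']).as_matrix().T,3).tolist(),'q',np.round(s['qpos'],2),'op',round(s['opening'],4),'F',np.round(s['contact_force'],1))
E
python3 - <<'E'
from h import *
a=plan([.5488,.3155,.225],down(4.8)); plan([.5488,.3155,.147],down(4.8),2,start=a)
E
```

```text
n 7
[-5.22, -1.54, 0.09, -0.0, -0.0, 0.15, -5.39, -0.74, 0.09, -0.0, -0.0, 0.15, -5.44, 0.07, 0.09, -0.0, -0.0, 0.15, -5.37, 0.89, 0.09, -0.0, -0.0, 0.15, -5.18, 1.68, 0.09, -0.0, -0.0, 0.15]
[-4.87, 2.44, 0.09, -0.0, -0.0, 0.15, -4.45, 3.14, 0.09, -0.0, -0.0, 0.15]
n 2
[0.0, 0.0, 3.9, 0.0, 0.0, 0.0, 0.0, 0.0, 3.9, 0.0, 0.0, 0.0]
```

Emit:
servo_tool --plan '[-5.22,-1.54,0.09,0,0,0.15,-5.39,-0.74,0.09,0,0,0.15,-5.44,0.07,0.09,0,0,0.15,-5.37,0.89,0.09,0,0,0.15,-5.18,1.68,0.09,0,0,0.15]' --hand 0 --force 60

```text
time_s: 1.92
tcp_pos: [0.4683, 0.3864, 0.227]
tcp_rot: [0.56, 0.829, 0.0, -0.0]
contact_force: [0.1, 1.0, -0.4]
opening: 0.0855
grip_force: 0.0
```

Emit:
servo_tool --plan '[-4.87,2.44,0.09,0,0,0.15,-4.45,3.14,0.09,0,0,0.15,0,0,0,0,0,0]'

```text
time_s: 2.3
tcp_pos: [0.5529, 0.31, 0.2249]
tcp_rot: [0.68, 0.734, -0.001, 0.002]
contact_force: [-0.8, 0.2, -0.7]
opening: 0.0855
grip_force: 0.0
```

```bash
python3 - <<'E'
from h import *
np.set_printoptions(precision=4,suppress=True)
st()
im,d=eyes.get_image('wrist'); W=world('wrist',d); z=W[...,2]
P=W[(abs(W[...,0]-.55)<.06)&(abs(W[...,1]-.315)<.06)&(z>.165)&(z<.185)]
print(len(P),cv2.minAreaRect(P[:,:2].astype(np.float32)) if len(P)>5 else '',P[:,2].max() if len(P) else '')
E
```

```text
t 2.3 p [0.5529 0.31   0.2249] axes [[-0.076, 0.997, -0.003], [0.997, 0.076, 0.002], [0.002, -0.003, -1.0]] q [-0.81  0.42  0.35  1.37 -0.14  1.38 -0.39] op 0.0855 F [-0.8  0.2 -0.7]
1747 ((0.5465685129165649, 0.31924664974212646), (0.030959267169237137, 0.03070375882089138), 4.3708977699279785) 0.17839714920719674
```

Emit:
servo_tool --plan '[0,0,3.9,0,0,0,0.1,-0.1,3.9,0,0,0,0,0,0,0,0,0]'

```text
time_s: 2.72
tcp_pos: [0.5449, 0.3174, 0.1438]
tcp_rot: [0.674, 0.738, -0.003, -0.001]
contact_force: [-0.4, -0.2, 1.1]
opening: 0.0855
grip_force: 0.0
```

Emit:
servo_tool --plan '[0,0,0,0,0,0,0,0,0,0,0,0,0,0,0,0,0,0,0,0,0,0,0,0]' --hand 255

```text
time_s: 3.22
tcp_pos: [0.5489, 0.3172, 0.1487]
tcp_rot: [0.676, 0.737, 0.001, 0.0]
contact_force: [0.7, 0.2, 7.1]
opening: 0.03
grip_force: 59.8
```

```bash
python3 - <<'E'
from h import *
st(); s=observe(); print(s['grip_force'])
p=np.array(s['tcp_pos']); R=Rot.from_quat(s['tcp_rot'])
a=plan(p+[0,0,.105],R,3); a=plan([.455,.465,p[2]+.105],R,start=a); a=plan([.455,.465,p[2]-.061],R,start=a)
E
```

```text
t 3.23 p [0.5489 0.3172 0.1487] axes [[-0.087, 0.996, 0.002], [0.996, 0.087, 0.003], [0.002, 0.002, -1.0]] q [-0.81  0.46  0.33  1.48 -0.15  1.23 -0.38] op 0.03 F [0.7 0.2 7.1]
59.83930706977844
n 3
[0.01, 0.01, -3.5, 0.0, 0.0, 0.0, 0.01, 0.01, -3.5, 0.0, 0.0, 0.0, 0.01, 0.01, -3.5, 0.0, 0.0, 0.0]
n 3
[5.18, -2.69, 0.0, 0.0, 0.0, 0.0, 5.18, -2.69, 0.0, 0.0, 0.0, 0.0, 5.18, -2.69, 0.0, 0.0, 0.0, 0.0]
n 3
[-0.01, -0.01, 5.53, 0.0, 0.0, 0.0, -0.01, -0.01, 5.53, 0.0, 0.0, 0.0, -0.01, -0.01, 5.53, 0.0, 0.0, 0.0]
```

Emit:
servo_tool --plan '[0,0,-2,0,0,0,0,0,-3,0,0,0,0,0,-3,0,0,0,0,0,-2.5,0,0,0]'

```text
time_s: 3.72
tcp_pos: [0.5479, 0.3166, 0.2529]
tcp_rot: [0.676, 0.737, -0.0, -0.0]
contact_force: [0.4, -1.0, -2.5]
opening: 0.0305
grip_force: 60.3
```

Emit:
servo_tool --plan '[3,-1.5,0,0,0,0,5,-2.6,0,0,0,0,5,-2.6,0,0,0,0,2.55,-1.35,0,0,0,0,0,0,0,0,0,0]'

```text
time_s: 4.35
tcp_pos: [0.4511, 0.4678, 0.2511]
tcp_rot: [0.673, 0.739, -0.001, -0.001]
contact_force: [0.1, -1.2, -2.4]
opening: 0.0303
grip_force: 60.3
```

```bash
python3 - <<'E'
from h import *
st()
im,d=eyes.get_image('top'); W=world('top',d)
cv2.imwrite('pics/t2.png',np.hstack([cv2.resize(im[110:310,90:290],(560,560))]))
x,y,z=W[...,0],W[...,1],W[...,2]
m=(abs(x-.549)<.1)&(abs(y-.316)<.08)&(z>.11)&(z<.14)
r=im[...,2].astype(int); m&=(r>im[...,0]+60)
P=W[m]; print(len(P),np.median(P,0),P.min(0),P.max(0))
m=(abs(x-.549)<.12)&(abs(y-.316)<.1)&(z>.055)&(z<.075); print(cv2.minAreaRect(W[m][:,:2].astype(np.float32)))
E
```

```text
t 4.35 p [0.4511 0.4678 0.2511] axes [[-0.093, 0.996, 0.0], [0.996, 0.093, -0.002], [-0.002, 0.0, -1.0]] q [-1.04  0.44  0.28  1.27 -0.12  1.45 -0.68] op 0.0303 F [ 0.1 -1.2 -2.4]
85 [0.54917765 0.31395057 0.12671794] [0.53957064 0.30282384 0.11272812] [0.56182404 0.32423664 0.13106864]
((0.5826724171638489, 0.3391302824020386), (0.1805960088968277, 0.1437808722257614), 4.983686447143555)
```

View pics/t2.png

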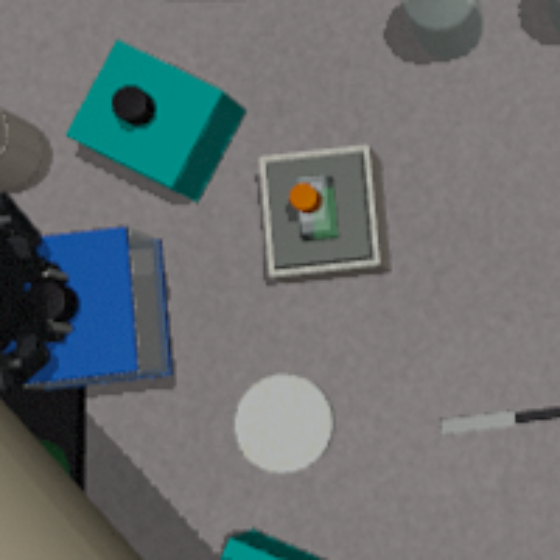

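The picture shows the lid held in the gripper at left and the tank open, with the orange cap at about (305,197) in the crop. I'll check clearance at the set-down spot.

```bash
python3 - <<'E'
from h import *
st()
for px in [(120,250),(119,323),(161,181),(173,250)]: print(px,ray('top',px,0.0).round(3),ray('top',px,0.07).round(3))
E
```

```text
t 4.4 p [0.4531 0.4655 0.2513] axes [[-0.09, 0.996, -0.001], [0.996, 0.09, -0.001], [-0.001, -0.001, -1.0]] q [-1.04  0.44  0.28  1.27 -0.12  1.45 -0.68] op 0.0303 F [ 0.5 -1.2 -2.8]
(120, 250) [0.391 0.551 0.   ] [0.39  0.522 0.07 ]
(119, 323) [0.203 0.55  0.   ] [0.213 0.521 0.07 ]
(161, 181) [0.573 0.444 0.   ] [0.56  0.421 0.07 ]
(173, 250) [0.388 0.41  0.   ] [0.386 0.39  0.07 ]
```

Emit:
servo_tool --plan '[0,0.3,4,0,0,0,0,0,5,0,0,0,0,0,4,0,0,0,0,0,2,0,0,0,0,0,0.6,0,0,0]'

```text
time_s: 5.03
tcp_pos: [0.4578, 0.4626, 0.0943]
tcp_rot: [0.677, 0.736, -0.002, 0.0]
contact_force: [0.5, -0.0, -1.9]
opening: 0.0305
grip_force: 60.3
```

Emit:
servo_tool --plan '[0,0,0.5,0,0,0,0,0,0.4,0,0,0,0,0,0.2,0,0,0]'

```text
time_s: 5.4
tcp_pos: [0.4576, 0.4651, 0.0855]
tcp_rot: [0.676, 0.737, 0.0, -0.0]
contact_force: [-0.9, 0.2, -3.5]
opening: 0.0304
grip_force: 60.3
```

Emit:
servo_tool --plan '[0,0,0.15,0,0,0,0,0,0,0,0,0]'

```text
time_s: 5.65
tcp_pos: [0.4575, 0.4651, 0.0847]
tcp_rot: [0.676, 0.737, 0.0, -0.0]
contact_force: [-3.0, -3.1, 6.1]
opening: 0.0306
grip_force: 61.1
```

Emit:
servo_tool --plan '[0,0,0,0,0,0,0,0,0,0,0,0,0,0,0,0,0,0]' --hand 0

```text
time_s: 6.02
tcp_pos: [0.4574, 0.4651, 0.0835]
tcp_rot: [0.676, 0.737, 0.0, -0.0]
contact_force: [-0.6, 0.7, 0.3]
opening: 0.0826
grip_force: 0.0
```

Emit:
servo_tool --plan '[0,0,-4,0,0,0,0,0,-6,0,0,0,0,0,-6,0,0,0,0,0,-2,0,0,0]'

```text
time_s: 6.52
tcp_pos: [0.4586, 0.4659, 0.2688]
tcp_rot: [0.676, 0.737, 0.004, -0.0]
contact_force: [0.4, 0.2, -0.8]
opening: 0.0853
grip_force: 0.0
```

```bash
python3 - <<'E'
from h import *
st()
yy=np.array([-.084,.996,0]); cap=np.array([.549,.3155,.116])
a=plan(cap-.14*yy+[0,0,.14],down(4.8),6); a=plan(cap-.10*yy+[0,0,.03],horiz(4.8),9,start=a)
E
```

```text
t 6.53 p [0.4586 0.4659 0.2688] axes [[-0.087, 0.996, 0.005], [0.996, 0.087, 0.005], [0.005, 0.006, -1.0]] q [-1.03  0.44  0.29  1.23 -0.12  1.48 -0.67] op 0.0853 F [ 0.4  0.2 -0.8]
n 6
[-4.96, 1.28, 0.19, 0.0, -0.0, 0.0, -4.96, 1.28, 0.2, 0.0, -0.0, 0.0, -4.96, 1.28, 0.2, 0.0, -0.0, 0.0, -4.96, 1.28, 0.2, 0.0, -0.0, 0.0, -4.96, 1.29, 0.21, 0.0, -0.0, 0.0]
[-4.96, 1.29, 0.21, 0.0, -0.0, 0.0]
n 9
[0.44, -0.0, 1.22, 0.0, 0.17, 0.0, 0.23, -0.0, 1.28, 0.0, 0.17, 0.0, -0.0, -0.0, 1.3, 0.0, 0.17, 0.0, -0.23, -0.0, 1.28, 0.0, 0.17, 0.0, -0.45, -0.0, 1.22, 0.0, 0.17, 0.0]
[-0.65, -0.0, 1.13, 0.0, 0.17, 0.0, -0.84, -0.0, 1.0, 0.0, 0.17, 0.0, -1.0, -0.0, 0.84, 0.0, 0.17, 0.0, -1.13, -0.0, 0.65, 0.0, 0.17, 0.0]
```

Emit:
servo_tool --plan '[-4.96,1.28,0.19,0,0,0,-4.96,1.28,0.2,0,0,0,-4.96,1.28,0.2,0,0,0,-4.96,1.28,0.2,0,0,0,-4.96,1.29,0.21,0,0,0]'

```text
time_s: 7.15
tcp_pos: [0.5432, 0.2219, 0.2536]
tcp_rot: [0.676, 0.737, 0.0, 0.0]
contact_force: [1.2, 0.4, -0.3]
opening: 0.0855
grip_force: 0.0
```

Emit:
servo_tool --plan '[-4.96,1.29,0.21,0,0,0,0,0,0,0,0.17,0,0,0,0,0,0.17,0,0,0,0,0,0.17,0,0,0,0,0,0.17,0]'

```text
time_s: 7.78
tcp_pos: [0.5606, 0.1746, 0.2526]
tcp_rot: [0.636, 0.694, 0.228, -0.247]
contact_force: [0.0, -0.0, -0.7]
opening: 0.0855
grip_force: 0.0
```

```bash
python3 - <<'E'
from h import *
st()
E
```

```text
t 7.78 p [0.5606 0.1746 0.2526] axes [[-0.068, 0.771, 0.633], [0.996, 0.086, 0.003], [-0.052, 0.631, -0.774]] q [-0.27  0.34  0.39  1.6  -0.8   1.45  0.39] op 0.0855 F [ 0.  -0.  -0.7]
```

Emit:
servo_tool --plan '[0,0,0,0,0.17,0,0,0,0,0,0.17,0,0,0,0,0,0.17,0,0,0,0,0,0.17,0]'

```text
time_s: 8.28
tcp_pos: [0.5606, 0.1741, 0.2517]
tcp_rot: [0.525, 0.572, 0.427, -0.464]
contact_force: [-0.5, -0.1, -1.1]
opening: 0.0854
grip_force: 0.0
```

```bash
python3 - <<'E'
from h import *
st()
E
```

```text
t 8.28 p [0.5606 0.1741 0.2517] axes [[-0.019, 0.204, 0.979], [0.996, 0.085, 0.002], [-0.083, 0.975, -0.205]] q [ 0.04  0.63  0.26  1.67 -1.3   1.78  0.8 ] op 0.0854 F [-0.5 -0.1 -1.1]
```

```bash
python3 - <<'E'
from h import *
R=Rot.from_quat(observe()['tcp_rot']); R=horiz(4.8,12)
zz=R.as_matrix()[:,2]; cap=np.array([.549,.3155,.116]); g=cap+.012*zz
a=plan(g-.10*np.array([-.084,.996,0]),R,4); plan(g,R,3,start=a); print(g)
E
```

```text
n 4
[-3.11, 0.0, 2.02, -0.0, -0.0, 0.0, -3.11, 0.01, 2.02, -0.0, -0.0, 0.0, -3.1, 0.01, 2.03, -0.0, -0.0, 0.0, -3.1, 0.01, 2.03, -0.0, -0.0, 0.0]
n 3
[0.69, -0.0, 3.26, 0.0, 0.0, 0.0, 0.69, -0.0, 3.26, 0.0, 0.0, 0.0, 0.69, -0.0, 3.26, 0.0, 0.0, 0.0]
[0.54801781 0.32719661 0.11350506]
```

Emit:
servo_tool --plan '[-3.11,0,2.02,0,0,0,-3.11,0,2.02,0,0,0,-3.1,0,2.03,0,0,0,-3.1,0,2.03,0,0,0,0,0,0,0,0,0]'

```text
time_s: 8.9
tcp_pos: [0.5538, 0.2293, 0.1108]
tcp_rot: [0.526, 0.572, 0.423, -0.466]
contact_force: [0.5, -0.2, 0.6]
opening: 0.0856
grip_force: 0.0
```

```bash
python3 - <<'E'
from h import *
st()
im,d=eyes.get_image('scene'); cv2.imwrite('pics/s3.png',cv2.resize(im[100:330,180:480],(780,598)))
im,d=eyes.get_image('wrist'); W=world('wrist',d); x,y,z=[W[...,i] for i in range(3)]
b,g,r=[im[...,i].astype(int) for i in range(3)]
m=(r>b+80)&(r>g+40)&(abs(x-.549)<.06)&(abs(y-.316)<.06)&(z>.09)
P=W[m]; print(len(P), P.min(0),P.max(0),np.median(P,0)) if len(P) else print('none')
E
```

```text
t 8.9 p [0.5538 0.2293 0.1108] axes [[-0.014, 0.208, 0.978], [0.996, 0.089, -0.005], [-0.088, 0.974, -0.208]] q [-0.    0.83  0.2   1.72 -1.35  1.64  1.01] op 0.0856 F [ 0.5 -0.2  0.6]
1085 [0.54070477 0.30050827 0.10688842] [0.56351002 0.32349624 0.13051992] [0.55256497 0.30418703 0.12253159]
```

View pics/s3.png

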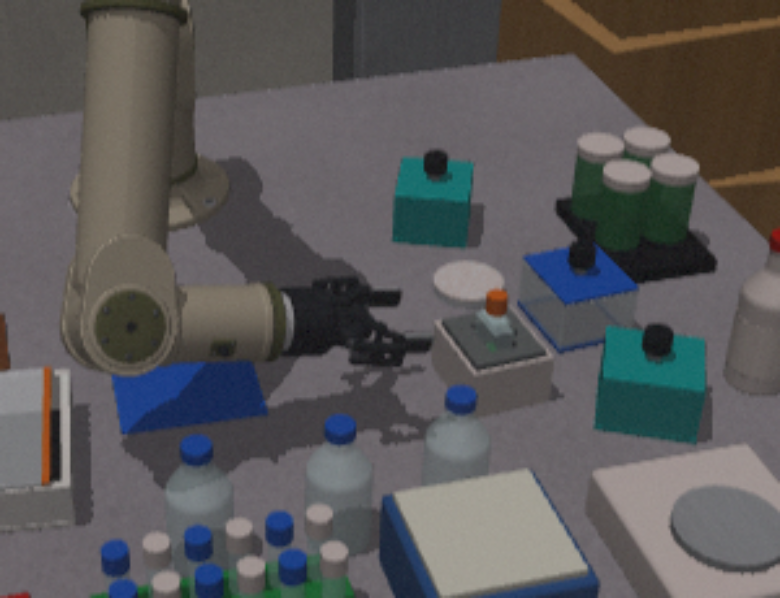

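Arm is level with the cap: gripper at about (350,320), cap at (497,300) in the crop. The lid stands by itself at (580,290). Going in.

Emit:
servo_tool --plan '[0.7,0.05,3.2,0,0,0,0.7,0.05,3.2,0,0,0,0.68,0,3.2,0,0,0,0,0,0,0,0,0]'

```text
time_s: 9.5
tcp_pos: [0.5474, 0.3283, 0.1162]
tcp_rot: [0.523, 0.574, 0.426, -0.464]
contact_force: [0.7, -0.1, -0.2]
opening: 0.0852
grip_force: 0.0
```

Emit:
servo_tool --plan '[0,0,0,0,0,0,0,0,0,0,0,0,0,0,0,0,0,0,0,0,0,0,0,0,0,0,0,0,0,0]' --hand 255 --force 50

```text
time_s: 10.12
tcp_pos: [0.5479, 0.3259, 0.1131]
tcp_rot: [0.526, 0.573, 0.425, -0.463]
contact_force: [-0.5, -0.6, -0.4]
opening: 0.0223
grip_force: 49.7
```

```bash
python3 - <<'E'
from h import *
st(); s=observe(); print(s['grip_force'])
E
```

```text
t 10.12 p [0.5479 0.3259 0.1131] axes [[-0.018, 0.209, 0.978], [0.996, 0.087, -0.0], [-0.085, 0.974, -0.209]] q [-0.05  0.79  0.04  1.77 -1.41  1.46  0.99] op 0.0223 F [-0.5 -0.6 -0.4]
49.73919332027435
```

Emit:
servo_tool --plan '[1.5,0,-0.32,0,0,0,2.4,0,-0.51,0,0,0,2.4,0,-0.51,0,0,0,2.4,0,-0.51,0,0,0]'

```text
time_s: 10.62
tcp_pos: [0.5475, 0.3263, 0.2039]
tcp_rot: [0.525, 0.573, 0.425, -0.464]
contact_force: [-0.1, -0.6, -0.9]
opening: 0.0219
grip_force: 49.8
```

```bash
python3 - <<'E'
from h import *
st(); s=observe(); print(s['grip_force'])
im,d=eyes.get_image('scene'); W=world('scene',d); x,y,z=[W[...,i] for i in range(3)]
b,g,r=[im[...,i].astype(int) for i in range(3)]
m=(g>r+25)&(g>b+10)&(abs(x-.549)<.06)&(abs(y-.316)<.06)&(z>.08)
P=W[m]; print(len(P), P.min(0).round(3),P.max(0).round(3)) if len(P) else print('none')
# targets: go to over the mat, turned
p=np.array(s['tcp_pos'])
R1=horiz(4.8,102); 
a=plan([.552,.12,.20],Rot.from_quat(s['tcp_rot']),4)
a=plan([.49,.02,.14],R1,9,start=a)
E
```

```text
t 10.62 p [0.5475 0.3263 0.2039] axes [[-0.019, 0.208, 0.978], [0.996, 0.087, 0.0], [-0.085, 0.974, -0.209]] q [-0.05  0.63  0.05  1.78 -1.39  1.49  0.84] op 0.0219 F [-0.1 -0.6 -0.9]
49.81484770774841
57 [0.542 0.303 0.132] [0.579 0.326 0.161]
n 4
[-1.26, -0.37, -5.0, 0.0, -0.0, 0.0, -1.26, -0.37, -5.0, 0.0, -0.0, 0.0, -1.26, -0.36, -5.0, 0.0, -0.0, 0.0, -1.26, -0.36, -5.0, 0.0, -0.0, 0.0]
n 9
[-0.87, -0.78, -0.88, -0.0, -0.17, 0.0, -1.01, -0.78, -0.72, -0.0, -0.17, 0.0, -1.12, -0.78, -0.53, -0.0, -0.17, 0.0, -1.2, -0.78, -0.33, -0.0, -0.17, 0.0, -1.24, -0.78, -0.12, -0.0, -0.17, 0.0]
[-1.24, -0.78, 0.1, -0.0, -0.17, 0.0, -1.2, -0.78, 0.31, -0.0, -0.17, 0.0, -1.13, -0.78, 0.51, -0.0, -0.17, 0.0, -1.03, -0.78, 0.7, -0.0, -0.17, 0.0]
```

Emit:
servo_tool --plan '[-1.0,-0.37,-5,0,0,0,-1.0,-0.37,-5,0,0,0,-1.0,-0.36,-5,0,0,0,-1.2,-0.36,-5,0,0,0]'

```text
time_s: 11.18
tcp_pos: [0.5508, 0.1199, 0.2038]
tcp_rot: [0.525, 0.574, 0.425, -0.463]
contact_force: [1.2, 0.6, -0.8]
opening: 0.0221
grip_force: 49.8
```

Emit:
servo_tool --plan '[-0.87,-0.78,-0.88,0,-0.17,0,-1.01,-0.78,-0.72,0,-0.17,0,-1.12,-0.78,-0.53,0,-0.17,0,-1.2,-0.78,-0.33,0,-0.17,0,-1.24,-0.78,-0.12,0,-0.17,0]'

```text
time_s: 11.8
tcp_pos: [0.5167, 0.0654, 0.1702]
tcp_rot: [0.654, 0.714, 0.17, -0.183]
contact_force: [-0.1, 1.2, -2.4]
opening: 0.0224
grip_force: 49.8
```

Emit:
servo_tool --plan '[-1.24,-0.78,0.1,0,-0.17,0,-1.2,-0.78,0.31,0,-0.17,0,-1.13,-0.78,0.51,0,-0.17,0,-1.03,-0.78,0.7,0,-0.17,0,0,0,0,0,0,0]'

```text
time_s: 12.42
tcp_pos: [0.4879, 0.0258, 0.1409]
tcp_rot: [0.671, 0.737, -0.057, 0.062]
contact_force: [1.0, -0.8, -0.4]
opening: 0.0225
grip_force: 49.8
```

```bash
python3 - <<'E'
from h import *
st(); s=observe(); print(s['grip_force'])
im,d=eyes.get_image('scene'); W=world('scene',d); x,y,z=[W[...,i] for i in range(3)]
cv2.imwrite('pics/s4.png',cv2.resize(im[100:330,180:480],(780,598)))
b,g,r=[im[...,i].astype(int) for i in range(3)]
m=(g>r+25)&(g>b+10)&(abs(x-.5)<.1)&(abs(y+.02)<.14)&(z>.06)
P=W[m]; print(len(P), P.min(0).round(3),P.max(0).round(3)) if len(P) else print('none')
for y0 in np.arange(-.12,.03,.02):
    q=P[abs(P[:,1]-y0)<.01]; print(y0.round(2),len(q),q[:,2].min().round(3) if len(q) else '',q[:,2].max().round(3) if len(q) else '')
E
```

```text
t 12.43 p [0.4879 0.0258 0.1409] axes [[-0.093, 0.981, -0.168], [0.996, 0.094, -0.002], [0.014, -0.167, -0.986]] q [-0.56  0.17  0.35  1.88  0.12  1.13 -0.17] op 0.0225 F [ 1.  -0.8 -0.4]
49.80066418647766
94 [ 0.479 -0.075  0.156] [ 0.526 -0.043  0.166]
-0.12 0  
-0.1 0  
-0.08 11 0.158 0.162
-0.06 63 0.156 0.166
-0.04 20 0.157 0.163
-0.02 0  
0.0 0  
0.02 0
```

View pics/s4.png

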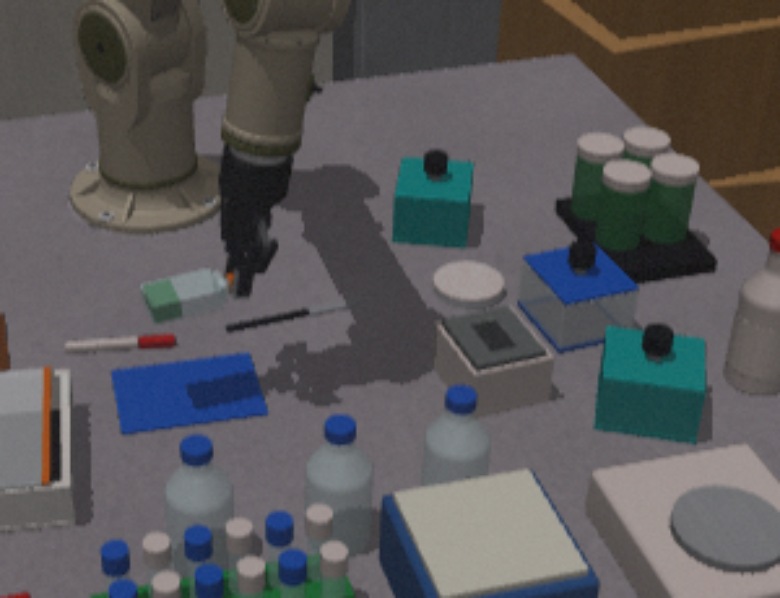

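```bash
python3 - <<'E'
from h import *
p=np.array(observe()['tcp_pos']); R=horiz(4.8,102)
a=plan([p[0]-.012,p[1]-.015,.016],R,4); plan(a[0]-[0,0,.01],R,2,start=a)
E
```

```text
n 4
[0.18, -0.33, 3.15, 0.0, -0.01, 0.0, 0.21, -0.33, 3.14, 0.0, -0.01, 0.0, 0.24, -0.33, 3.14, 0.0, -0.01, 0.0, 0.28, -0.33, 3.14, 0.0, -0.01, 0.0]
n 2
[0.1, 0.0, 0.49, 0.0, 0.0, 0.0, 0.1, 0.0, 0.49, 0.0, 0.0, 0.0]
```

Emit:
servo_tool --plan '[0.18,-0.33,3.15,0,-0.01,0,0.21,-0.33,3.14,0,-0.01,0,0.24,-0.33,3.14,0,-0.01,0,0.28,-0.33,3.0,0,-0.01,0,0,0,0,0,0,0]'

```text
time_s: 13.1
tcp_pos: [0.4757, 0.0053, 0.0162]
tcp_rot: [0.673, 0.732, -0.072, 0.075]
contact_force: [0.3, 0.3, 0.2]
opening: 0.0224
grip_force: 49.8
```

Emit:
servo_tool --plan '[0.05,0,0.25,0,0,0,0,0,0,0,0,0]'

```text
time_s: 13.35
tcp_pos: [0.4783, 0.0073, 0.0161]
tcp_rot: [0.672, 0.733, -0.07, 0.077]
contact_force: [0.3, -0.4, -1.3]
opening: 0.022
grip_force: 49.8
```

```bash
python3 - <<'E'
from h import *
st(); s=observe(); print(s['torque'])
for c in ['top','scene']:
    im,d=eyes.get_image(c); W=world(c,d); x,y,z=[W[...,i] for i in range(3)]
    b,g,r=[im[...,i].astype(int) for i in range(3)]
    m=(g>r+25)&(g>b+10)&(abs(x-.48)<.08)&(abs(y+.04)<.14)&(z>.02)&(z<.06)
    P=W[m]; print(c,len(P), P.min(0).round(3),P.max(0).round(3)) if len(P) else print('none')
    for y0 in np.arange(-.1,.03,.01):
        q=P[abs(P[:,1]-y0)<.005]; print(y0.round(2),len(q),np.median(q[:,2]).round(4) if len(q)>3 else '')
E
```

```text
t 13.35 p [0.4783 0.0073 0.0161] axes [[-0.084, 0.975, -0.207], [0.996, 0.086, 0.002], [0.02, -0.206, -0.978]] q [-0.54  0.33  0.35  2.03  0.13  0.83 -0.21] op 0.022 F [ 0.3 -0.4 -1.3]
[ 0.29696319  0.03342189 -0.01002733]
top 202 [ 0.462 -0.093  0.033] [ 0.508 -0.061  0.043]
-0.1 0 
-0.09 45 0.0376
-0.08 68 0.0379
-0.07 68 0.037
-0.06 21 0.0387
-0.05 0 
-0.04 0 
-0.03 0 
-0.02 0 
-0.01 0 
-0.0 0 
0.01 0 
0.02 0 
scene 88 [ 0.466 -0.092  0.033] [ 0.517 -0.063  0.044]
-0.1 0 
-0.09 19 0.0389
-0.08 33 0.0395
-0.07 29 0.0389
-0.06 7 0.0382
-0.05 0 
-0.04 0 
-0.03 0 
-0.02 0 
-0.01 0 
-0.0 0 
0.01 0 
0.02 0
```

Emit:
servo_tool --plan '[0.1,0,0.4,0,0,0,0.04,0,0.15,0,0,0,0,0,0,0,0,0]'

```text
time_s: 13.82
tcp_pos: [0.477, 0.0076, 0.0091]
tcp_rot: [0.672, 0.733, -0.071, 0.077]
contact_force: [0.1, 0.2, -1.9]
opening: 0.0221
grip_force: 49.8
```

Emit:
servo_tool --plan '[0.04,0,0.15,0,0,0,0,0,0,0,0,0]'

```text
time_s: 14.08
tcp_pos: [0.477, 0.0077, 0.0076]
tcp_rot: [0.672, 0.733, -0.071, 0.077]
contact_force: [-0.0, -0.4, -1.3]
opening: 0.0224
grip_force: 49.8
```

Emit:
servo_tool --plan '[0.03,0,0.13,0,0,0,0,0,0,0,0,0]'

```text
time_s: 14.32
tcp_pos: [0.4773, 0.0078, 0.0066]
tcp_rot: [0.672, 0.733, -0.071, 0.077]
contact_force: [-1.7, 1.2, 4.1]
opening: 0.0221
grip_force: 50.4
```

```bash
python3 - <<'E'
from h import *
st(); print(observe()['torque'])
for c in ['top','scene']:
    im,d=eyes.get_image(c); W=world(c,d); x,y,z=[W[...,i] for i in range(3)]
    b,g,r=[im[...,i].astype(int) for i in range(3)]
    m=(g>r+25)&(g>b+10)&(abs(x-.48)<.08)&(abs(y+.04)<.14)&(z>.02)&(z<.06)
    mm=(b>r+60)&(b>g+40)&(abs(x-.48)<.09)&(abs(y+.034)<.12)&(z<.02)
    P=W[m]; print(c,len(P), np.median(P[:,2]), np.median(W[mm][:,2]))
    u=[np.median(P[abs(P[:,1]-q)<.005][:,2]).round(4) for q in (-.09,-.08,-.07)]; print(u)
E
```

```text
t 14.32 p [0.4773 0.0078 0.0066] axes [[-0.085, 0.974, -0.208], [0.996, 0.087, 0.0], [0.018, -0.208, -0.978]] q [-0.54  0.34  0.35  2.03  0.13  0.81 -0.21] op 0.0221 F [-1.7  1.2  4.1]
[ 0.17323964  0.31781145 -0.09798699]
top 201 0.02966857575747536 0.0029458391952256625
[np.float64(0.0301), np.float64(0.0296), np.float64(0.0293)]
scene 83 0.03058133216646412 0.00453719417031335
[np.float64(0.0309), np.float64(0.0306), np.float64(0.0305)]
```

Emit:
servo_tool --plan '[0,0,0,0,0,0,0,0,0,0,0,0,0,0,0,0,0,0,0,0,0,0,0,0]' --hand 0

```text
time_s: 14.92
tcp_pos: [0.4771, 0.0077, 0.0063]
tcp_rot: [0.672, 0.733, -0.071, 0.077]
contact_force: [0.1, -0.1, 0.0]
opening: 0.0856
grip_force: 0.0
```

Emit:
servo_tool --plan '[-0.5,0,-2.4,0,0,0,-1.0,0,-4.9,0,0,0,-1.0,0,-4.9,0,0,0]'

```text
time_s: 15.3
tcp_pos: [0.4766, 0.0085, 0.1321]
tcp_rot: [0.672, 0.733, -0.071, 0.077]
contact_force: [0.8, -0.0, 0.5]
opening: 0.0854
grip_force: 0.0
```

```bash
python3 - <<'E'
from h import *
st()
im,d=eyes.get_image('top'); cv2.imwrite('pics/t5.png',cv2.resize(im[120:300,280:520],(780,585)))
for c in ['top','scene']:
    if c=='scene': im,d=eyes.get_image(c)
    r=spotter.trace('flask',c)
    W=world(c,d)
    for q in r[:2]:
        P=W[q['mask']&(d>0)]; P=P[(P[:,2]>.012)&(P[:,2]<.04)&(abs(P[:,1]+.035)<.1)&(abs(P[:,0]-.48)<.09)]
        if len(P)>20: print(c,q['conf'],len(P),cv2.minAreaRect(P[:,:2].astype(np.float32)),np.percentile(P[:,2],[5,50,95]).round(3))
a=plan([.482,-.047,.09],down(4.8))
E
```

```text
t 15.3 p [0.4766 0.0085 0.1321] axes [[-0.085, 0.974, -0.209], [0.996, 0.087, -0.001], [0.017, -0.208, -0.978]] q [-0.58  0.15  0.37  1.92  0.17  1.11 -0.2 ] op 0.0854 F [ 0.8 -0.   0.5]
top 0.79 522 ((0.48438379168510437, -0.05858176574110985), (0.049928199499845505, 0.07128476351499557), 5.923574924468994) [0.025 0.029 0.032]
scene 0.58 490 ((0.48492464423179626, -0.03557075560092926), (0.059401556849479675, 0.1193738654255867), 5.406433582305908) [0.014 0.029 0.033]
n 2
[-2.31, -0.03, 2.62, 0.0, 0.1, 0.0, -2.57, -0.02, 2.36, 0.0, 0.1, 0.0]
```

View pics/t5.png

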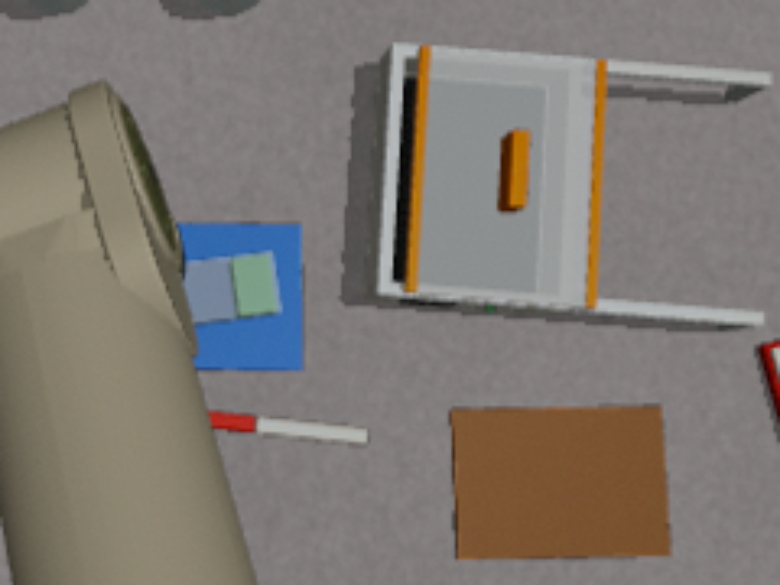

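Flask lies flat on the blue mat, with the foot end at about (257,283) in the crop. Next I'll open the cover, handle at (513,170).

```bash
python3 - <<'E'
from h import *
c=np.array([.5622,-.269])
a=plan([*c,.15],down(83.8)); a=plan([*c,.067],down(83.8),2,start=a)
yb=np.array([np.cos(np.radians(83.8)),np.sin(np.radians(83.8))]); o=np.array([.5655,-.253])
print(o-.145*yb)
E
```

```text
n 8
[-3.52, 0.75, 0.51, -0.02, 0.02, -0.17, -3.61, 0.13, 0.44, -0.02, 0.02, -0.17, -3.59, -0.49, 0.36, -0.02, 0.02, -0.17, -3.46, -1.1, 0.27, -0.02, 0.02, -0.17, -3.22, -1.68, 0.17, -0.02, 0.02, -0.17]
[-2.89, -2.21, 0.07, -0.02, 0.02, -0.17, -2.47, -2.67, -0.04, -0.02, 0.02, -0.17, -1.98, -3.05, -0.14, -0.02, 0.02, -0.17]
n 2
[0.0, 0.0, 4.15, 0.0, 0.0, 0.0, 0.0, 0.0, 4.15, 0.0, 0.0, 0.0]
[ 0.54984009 -0.39715189]
```

Emit:
servo_tool --plan '[-3.52,0.75,0.51,-0.02,0.02,-0.17,-3.61,0.13,0.44,-0.02,0.02,-0.17,-3.59,-0.49,0.36,-0.02,0.02,-0.17,-3.46,-1.1,0.27,-0.02,0.02,-0.17,-3.22,-1.68,0.17,-0.02,0.02,-0.17]'

```text
time_s: 16.12
tcp_pos: [0.5258, -0.1597, 0.1411]
tcp_rot: [0.32, 0.946, -0.03, 0.038]
contact_force: [-0.5, 0.8, -0.8]
opening: 0.0854
grip_force: 0.0
```

Emit:
servo_tool --plan '[-2.89,-2.21,0.07,-0.02,0.02,-0.17,-2.47,-2.67,-0.04,-0.02,0.02,-0.17,-1.98,-3.05,-0.14,-0.02,0.02,-0.17,0,0,0,0,0,0]'

```text
time_s: 16.62
tcp_pos: [0.5525, -0.2683, 0.1488]
tcp_rot: [0.076, 0.997, -0.002, 0.01]
contact_force: [0.1, -0.2, -0.5]
opening: 0.0854
grip_force: 0.0
```

```bash
python3 - <<'E'
from h import *
st()
im,d=eyes.get_image('wrist'); W=world('wrist',d); x,y,z=[W[...,i] for i in range(3)]
b,g,r=[im[...,i].astype(int) for i in range(3)]
m=(r>b+80)&(r>g+40)&(abs(x-.56)<.06)&(abs(y+.27)<.06)&(z>.084)&(z<.1)
P=W[m]; print(len(P)); c=cv2.minAreaRect(P[:,:2].astype(np.float32)); print(c)
plan([*c[0],.067],down(83.8),3)
E
```

```text
t 16.62 p [ 0.5525 -0.2683  0.1488] axes [[-0.988, 0.151, -0.02], [0.151, 0.989, -0.002], [0.02, -0.005, -1.0]] q [ 0.11  0.41  0.39  1.56 -0.17  1.19  1.95] op 0.0854 F [ 0.1 -0.2 -0.5]
1424
((0.5624566078186035, -0.2705278992652893), (0.013270014896988869, 0.05947643518447876), 83.74088287353516)
n 3
[-0.29, -0.11, 2.73, -0.0, 0.01, -0.01, -0.3, -0.11, 2.73, -0.0, 0.01, -0.01, -0.32, -0.12, 2.73, -0.0, 0.01, -0.01]
```

Emit:
servo_tool --plan '[-0.29,-0.11,2.73,0,0.01,-0.01,-0.3,-0.11,2.73,0,0.01,-0.01,-0.32,-0.12,2.73,0,0,-0.01,0,0,0,0,0,0]'

```text
time_s: 17.18
tcp_pos: [0.562, -0.2661, 0.0659]
tcp_rot: [0.059, 0.998, 0.001, -0.001]
contact_force: [0.3, 0.0, 0.5]
opening: 0.0856
grip_force: 0.0
```

Emit:
servo_tool --plan '[0,0,0,0,0,0,0,0,0,0,0,0,0,0,0,0,0,0,0,0,0,0,0,0,0,0,0,0,0,0]' --hand 255 --force 25

```text
time_s: 17.8
tcp_pos: [0.5641, -0.2693, 0.0701]
tcp_rot: [0.059, 0.998, -0.001, 0.002]
contact_force: [-0.8, -0.4, 6.1]
opening: 0.0135
grip_force: 26.7
```

```bash
python3 - <<'E'
from h import *
st()
s=observe(); p=np.array(s['tcp_pos']); yb=np.array([np.cos(np.radians(83.77)),np.sin(np.radians(83.77)),0])
o=np.array([.5655,-.253,p[2]]); print((p-o)@yb, np.cross(yb,p-o)[2])
plan(p-yb*(.145+(p-o)@yb),Rot.from_quat(s['tcp_rot']),5)
E
```

```text
t 17.8 p [ 0.5641 -0.2693  0.0701] axes [[-0.993, 0.118, -0.005], [0.118, 0.993, -0.001], [0.005, -0.002, -1.0]] q [ 0.13  0.52  0.36  1.59 -0.2   1.07  2.  ] op 0.0135 F [-0.8 -0.4  6.1]
-0.01632649317991495 -0.0003655823127543126
n 5
[-0.02, -2.57, 0.0, 0.0, 0.0, 0.0, -0.02, -2.57, 0.0, 0.0, 0.0, 0.0, -0.02, -2.57, 0.0, 0.0, 0.0, 0.0, -0.02, -2.57, 0.0, 0.0, 0.0, 0.0, -0.02, -2.57, 0.0, 0.0, 0.0, 0.0]
```

Emit:
servo_tool --plan '[0,-1.5,-0.15,0,0,0,-0.02,-3,0,0,0,0,-0.02,-3.2,0,0,0,0,-0.02,-3,0,0,0,0,-0.02,-1.9,0,0,0,0]'

```text
time_s: 18.42
tcp_pos: [0.5503, -0.3949, 0.0702]
tcp_rot: [0.059, 0.998, -0.0, 0.002]
contact_force: [4.7, 1.4, -2.1]
opening: 0.0133
grip_force: 26.6
```

Emit:
servo_tool --plan '[0,-0.2,0,0,0,0,0,0,0,0,0,0]'

```text
time_s: 18.68
tcp_pos: [0.55, -0.397, 0.0703]
tcp_rot: [0.059, 0.998, -0.001, 0.002]
contact_force: [5.7, -2.4, -4.8]
opening: 0.0132
grip_force: 27.4
```

Emit:
servo_tool --plan '[0,0,0,0,0,0,0,0,0,0,0,0,0,0,0,0,0,0]' --hand 0

```text
time_s: 19.05
tcp_pos: [0.5493, -0.3962, 0.071]
tcp_rot: [0.059, 0.998, -0.001, 0.002]
contact_force: [0.5, 0.3, 0.1]
opening: 0.0672
grip_force: 0.0
```

Emit:
servo_tool --plan '[0,0,-3,0,0,0,0,0,-5,0,0,0,0,0,0,0,0,0]'

```text
time_s: 19.42
tcp_pos: [0.5511, -0.3979, 0.1564]
tcp_rot: [0.059, 0.998, -0.003, 0.006]
contact_force: [0.3, -0.4, -0.2]
opening: 0.0855
grip_force: 0.0
```

```bash
python3 - <<'E'
from h import *
st()
a=plan([.485,-.0485,.12],down(5.5)); plan([.485,-.0485,.009],down(5.5),3,start=a)
E
```

```text
t 19.43 p [ 0.5511 -0.3979  0.1564] axes [[-0.993, 0.118, -0.012], [0.118, 0.993, -0.005], [0.011, -0.006, -1.0]] q [ 0.32  0.55  0.4   1.34 -0.22  1.28  2.17] op 0.0855 F [ 0.3 -0.4 -0.2]
n 8
[1.34, 4.24, 0.42, 0.0, 0.0, 0.17, 2.04, 3.95, 0.42, 0.0, 0.0, 0.17, 2.67, 3.55, 0.42, 0.0, 0.0, 0.17, 3.24, 3.05, 0.43, 0.0, 0.0, 0.17, 3.7, 2.46, 0.43, 0.0, 0.0, 0.17]
[4.07, 1.8, 0.43, 0.0, 0.0, 0.17, 4.31, 1.09, 0.44, 0.0, 0.0, 0.17, 4.43, 0.35, 0.45, 0.0, 0.0, 0.17]
n 3
[0.0, 0.0, 3.7, 0.0, 0.0, 0.0, 0.0, 0.0, 3.7, 0.0, 0.0, 0.0, 0.0, 0.0, 3.7, 0.0, 0.0, 0.0]
```

Emit:
servo_tool --plan '[1.34,4.24,0.42,0,0,0.17,2.04,3.95,0.42,0,0,0.17,2.67,3.55,0.42,0,0,0.17,3.24,3.05,0.43,0,0,0.17,3.7,2.46,0.43,0,0,0.17]'

```text
time_s: 20.05
tcp_pos: [0.5073, -0.176, 0.1288]
tcp_rot: [0.468, 0.884, 0.0, 0.002]
contact_force: [0.6, 1.1, 0.6]
opening: 0.0851
grip_force: 0.0
```

Emit:
servo_tool --plan '[4.07,1.8,0.43,0,0,0.17,4.31,1.09,0.44,0,0,0.17,4.43,0.35,0.45,0,0,0.17,0,0,0,0,0,0,0,0,0,0,0,0]'

```text
time_s: 20.68
tcp_pos: [0.4834, -0.0468, 0.1158]
tcp_rot: [0.673, 0.74, 0.001, 0.002]
contact_force: [-0.4, -0.7, -0.1]
opening: 0.0854
grip_force: 0.0
```

```bash
python3 - <<'E'
from h import *
st()
im,d=eyes.get_image('wrist'); W=world('wrist',d); x,y,z=[W[...,i] for i in range(3)]
b,g,r=[im[...,i].astype(int) for i in range(3)]
m=(abs(x-.485)<.05)&(y<.03)&(y>-.12)&(z>.024)&(z<.036)
P=W[m]; print(len(P),cv2.minAreaRect(P[:,:2].astype(np.float32)),P.min(0).round(3),P.max(0).round(3))
plan([.485,-.0485,.009],down(5.5),3)
E
```

```text
t 20.68 p [ 0.4834 -0.0468  0.1158] axes [[-0.094, 0.996, -0.002], [0.996, 0.094, 0.004], [0.004, -0.002, -1.0]] q [-0.44  0.19  0.52  1.92 -0.11  1.06  0.22] op 0.0854 F [-0.4 -0.7 -0.1]
7561 ((0.48169517517089844, -0.03742925077676773), (0.05008811503648758, 0.11929076910018921), 5.635700225830078) [ 0.455 -0.099  0.024] [0.512 0.023 0.033]
n 3
[-0.03, 0.03, 3.56, 0.0, 0.0, -0.0, -0.03, 0.04, 3.56, 0.0, 0.0, -0.0, -0.03, 0.04, 3.56, 0.0, 0.0, -0.0]
```

Emit:
servo_tool --plan '[-0.05,0,3.56,0,0,0,-0.05,0,3.56,0,0,0,-0.03,0,3.5,0,0,0,0,0,0,0,0,0]'

```text
time_s: 21.22
tcp_pos: [0.4819, -0.0495, 0.0077]
tcp_rot: [0.674, 0.739, -0.001, 0.0]
contact_force: [0.3, -0.3, 0.0]
opening: 0.0853
grip_force: 0.0
```

Emit:
servo_tool --plan '[0,0,0,0,0,0,0,0,0,0,0,0,0,0,0,0,0,0,0,0,0,0,0,0]' --hand 255 --force 50

```text
time_s: 21.72
tcp_pos: [0.4853, -0.0482, 0.0114]
tcp_rot: [0.674, 0.739, 0.002, 0.003]
contact_force: [-0.6, -0.6, 6.1]
opening: 0.0489
grip_force: 51.8
```

Emit:
servo_tool --plan '[0,0,-1,0,0,0,0,0,-1,0,0,0,0,0,0,0,0,0]'

```text
time_s: 22.1
tcp_pos: [0.4849, -0.0477, 0.031]
tcp_rot: [0.674, 0.739, 0.002, 0.003]
contact_force: [0.3, 0.6, -1.1]
opening: 0.0487
grip_force: 52.1
```

```bash
python3 - <<'E'
from h import *
st(); print(observe()['grip_force'])
for c in ['top','scene']:
    im,d=eyes.get_image(c); W=world(c,d); x,y,z=[W[...,i] for i in range(3)]
    b,g,r=[im[...,i].astype(int) for i in range(3)]
    m=(g>r+25)&(g>b+10)&(abs(x-.48)<.08)&(abs(y+.04)<.14)&(z>.02)&(z<.09)
    P=W[m]; print(c,len(P), P.min(0).round(3),P.max(0).round(3),np.median(P,0).round(4))
E
```

```text
t 22.1 p [ 0.4849 -0.0477  0.031 ] axes [[-0.093, 0.996, -0.001], [0.996, 0.093, 0.006], [0.006, -0.001, -1.0]] q [-0.4   0.32  0.5   2.   -0.2   0.87  0.3 ] op 0.0487 F [ 0.3  0.6 -1.1]
52.14001536369324Traceback (most recent call last):
  File "<stdin>", line 7, in <module>
    return umr_minimum(a, axis, None, out, keepdims, initial, where)
ValueError: zero-size array to reduction operation minimum which has no identity
```

```bash
python3 - <<'E'
from h import *
s=observe();p=np.array(s['tcp_pos']);R=Rot.from_quat(s['tcp_rot'])
a=plan(p+[0,0,.1],R,3); t=[.5774,-.2543]
a=plan([*t,.131],down(83.8),start=a); plan([*t,.026],down(83.8),3,start=a)
E
```

```text
n 3
[-0.0, 0.02, -3.33, 0.0, 0.0, 0.0, -0.0, 0.02, -3.33, 0.0, 0.0, 0.0, -0.0, 0.02, -3.33, 0.0, 0.0, 0.0]
n 8
[-2.68, 0.92, -0.0, 0.0, 0.0, -0.17, -2.8, 0.45, -0.0, 0.0, 0.0, -0.17, -2.83, -0.03, -0.0, 0.0, 0.0, -0.17, -2.78, -0.52, -0.01, 0.0, 0.0, -0.17, -2.66, -0.98, -0.01, 0.0, 0.0, -0.17]
[-2.45, -1.42, -0.01, 0.0, 0.0, -0.17, -2.17, -1.82, -0.01, 0.0, 0.0, -0.17, -1.83, -2.16, -0.01, 0.0, 0.0, -0.17]
n 3
[0.0, 0.0, 3.5, 0.0, 0.0, 0.0, 0.0, 0.0, 3.5, 0.0, 0.0, 0.0, 0.0, 0.0, 3.5, 0.0, 0.0, 0.0]
```

Emit:
servo_tool --plan '[0,0.02,-3.33,0,0,0,0,0.02,-3.33,0,0,0,0,0.02,-3.33,0,0,0]'

```text
time_s: 22.52
tcp_pos: [0.4837, -0.0476, 0.1302]
tcp_rot: [0.674, 0.739, 0.0, 0.002]
contact_force: [0.7, 0.0, -1.2]
opening: 0.0489
grip_force: 52.1
```

Emit:
servo_tool --plan '[-2.68,0.92,0,0,0,-0.17,-2.8,0.45,0,0,0,-0.17,-2.83,-0.03,0,0,0,-0.17,-2.78,-0.52,0,0,0,-0.17,-2.66,-0.98,0,0,0,-0.17]'

```text
time_s: 23.15
tcp_pos: [0.542, -0.1775, 0.1293]
tcp_rot: [0.306, 0.952, -0.0, 0.001]
contact_force: [0.3, 0.0, 0.0]
opening: 0.0488
grip_force: 52.2
```

Emit:
servo_tool --plan '[-2.45,-1.42,0,0,0,-0.17,-2.17,-1.82,0,0,0,-0.17,-1.83,-2.16,0,0,0,-0.17,0,0,0,0,0,0,0,0,0,0,0,0]'

```text
time_s: 23.78
tcp_pos: [0.5759, -0.2539, 0.1295]
tcp_rot: [0.06, 0.998, -0.0, 0.001]
contact_force: [1.3, 0.3, -0.7]
opening: 0.0486
grip_force: 52.2
```

```bash
python3 - <<'E'
from h import *
st(); print(observe()['grip_force'])
im,d=eyes.get_image('top'); cv2.imwrite('pics/t6.png',cv2.resize(im[110:270,300:540],(780,520)))
t=[.5774,-.2543]
a=plan([*t,.026],down(83.8),3)
E
```

```text
t 23.77 p [ 0.5759 -0.2539  0.1295] axes [[-0.993, 0.12, -0.003], [0.12, 0.993, -0.0], [0.003, -0.0, -1.0]] q [ 0.07  0.47  0.4   1.52 -0.19  1.19  1.96] op 0.0486 F [ 1.3  0.3 -0.7]
52.171608209609985
n 3
[-0.04, -0.02, 3.45, 0.0, 0.0, -0.0, -0.04, -0.02, 3.45, 0.0, 0.0, -0.0, -0.04, -0.02, 3.45, 0.0, 0.0, -0.0]
```

View pics/t6.png

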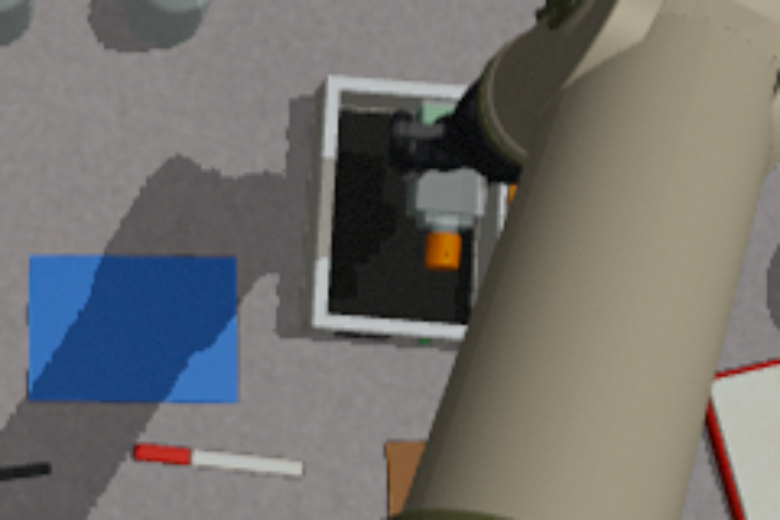

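The flask is over the open box, cap at about (443,250) in the crop, pointing toward the robot. Lowering it now.

Emit:
servo_tool --plan '[-0.04,-0.02,3.45,0,0,0,-0.04,-0.02,3.45,0,0,0,-0.04,-0.02,3.3,0,0,0,0,0,0.6,0,0,0,0,0,0,0,0,0]'

```text
time_s: 24.45
tcp_pos: [0.5781, -0.2549, 0.0228]
tcp_rot: [0.059, 0.998, -0.0, 0.002]
contact_force: [0.6, -0.6, -0.2]
opening: 0.0491
grip_force: 52.2
```

Emit:
servo_tool --plan '[0,0,0.25,0,0,0,0,0,0,0,0,0]'

```text
time_s: 24.7
tcp_pos: [0.5784, -0.2557, 0.0207]
tcp_rot: [0.059, 0.998, -0.001, 0.003]
contact_force: [-0.7, 0.1, -0.4]
opening: 0.0488
grip_force: 52.2
```

Emit:
servo_tool --plan '[0,0,0.3,0,0,0,0,0,0.1,0,0,0,0,0,0,0,0,0]'

```text
time_s: 25.08
tcp_pos: [0.5778, -0.2555, 0.0157]
tcp_rot: [0.059, 0.998, -0.0, 0.002]
contact_force: [-0.2, 0.3, -0.7]
opening: 0.0489
grip_force: 52.3
```

Emit:
servo_tool --plan '[0,0,0.12,0,0,0,0,0,0,0,0,0]'

```text
time_s: 25.32
tcp_pos: [0.5778, -0.2555, 0.0156]
tcp_rot: [0.059, 0.998, -0.0, 0.002]
contact_force: [-4.3, 0.8, 9.5]
opening: 0.0492
grip_force: 53.3
```

Emit:
servo_tool --plan '[0,0,0,0,0,0,0,0,0,0,0,0,0,0,0,0,0,0]' --hand 60

```text
time_s: 25.7
tcp_pos: [0.5778, -0.2555, 0.0142]
tcp_rot: [0.059, 0.998, -0.001, 0.002]
contact_force: [-0.3, -0.5, -0.2]
opening: 0.0653
grip_force: 0.0
```

Emit:
servo_tool --plan '[0,0,-2,0,0,0,0,0,-5,0,0,0,0,0,-6,0,0,0,0,0,0,0,0,0]'

```text
time_s: 26.2
tcp_pos: [0.5805, -0.2574, 0.1522]
tcp_rot: [0.059, 0.998, -0.002, 0.008]
contact_force: [0.6, 0.0, 0.0]
opening: 0.0653
grip_force: 0.0
```

```bash
python3 - <<'E'
from h import *
st()
im,d=eyes.get_image('wrist'); W=world('wrist',d); x,y,z=[W[...,i] for i in range(3)]
m=(abs(x-.565)<.075)&(abs(y+.253)<.045)&(z>.022)&(z<.042)
P=W[m]; print(len(P),cv2.minAreaRect(P[:,:2].astype(np.float32)),np.percentile(P[:,2],[5,50,95]).round(3))
c=[.55,-.3965]
a=plan([*c,.145],down(83.4),3); plan([*c,.0695],down(83.4),2,start=a)
E
```

```text
t 26.2 p [ 0.5805 -0.2574  0.1522] axes [[-0.993, 0.118, -0.015], [0.118, 0.993, -0.004], [0.015, -0.005, -1.0]] q [ 0.07  0.46  0.41  1.49 -0.19  1.22  1.96] op 0.0653 F [0.6 0.  0. ]
6167 ((0.564253032207489, -0.2538553476333618), (0.050094667822122574, 0.11911638081073761), 83.14163970947266) [0.027 0.031 0.032]
n 3
[0.41, -4.75, 0.14, -0.0, 0.0, -0.0, 0.42, -4.75, 0.13, -0.0, 0.0, -0.0, 0.42, -4.75, 0.13, -0.0, 0.0, -0.0]
n 2
[0.0, 0.0, 3.77, 0.0, 0.0, 0.0, 0.0, 0.0, 3.77, 0.0, 0.0, 0.0]
```

Emit:
servo_tool --plan '[0.41,-4.75,0.14,0,0,0,0.42,-4.75,0.13,0,0,0,0.42,-4.75,0.13,0,0,0,0,0,0,0,0,0]'

```text
time_s: 26.75
tcp_pos: [0.5441, -0.4007, 0.1396]
tcp_rot: [0.063, 0.998, -0.002, 0.0]
contact_force: [0.0, -0.4, 0.6]
opening: 0.0652
grip_force: 0.0
```

Emit:
servo_tool --plan '[0,0,3.7,0,0,0,0,0,3.7,0,0,0,0,0,0,0,0,0]'

```text
time_s: 27.12
tcp_pos: [0.5466, -0.3926, 0.0627]
tcp_rot: [0.059, 0.998, 0.002, -0.001]
contact_force: [0.2, -0.0, 0.1]
opening: 0.0653
grip_force: 0.0
```

Emit:
servo_tool --plan '[0,0,0,0,0,0,0,0,0,0,0,0,0,0,0,0,0,0,0,0,0,0,0,0]' --hand 255 --force 25

```text
time_s: 27.62
tcp_pos: [0.5492, -0.396, 0.0683]
tcp_rot: [0.059, 0.998, -0.001, 0.003]
contact_force: [-1.0, 0.2, 7.0]
opening: 0.0135
grip_force: 26.6
```

Emit:
servo_tool --plan '[0,1.5,0,0,0,0,0,3,0,0,0,0,0,3,0,0,0,0,0,3,0,0,0,0,0,2,0,0,0,0]'

```text
time_s: 28.25
tcp_pos: [0.5629, -0.271, 0.0682]
tcp_rot: [0.059, 0.998, -0.001, 0.002]
contact_force: [-5.2, -2.4, 10.4]
opening: 0.0136
grip_force: 27.7
```

```bash
python3 - <<'E'
from h import *
st()
s=observe(); p=np.array(s['tcp_pos']); yb=np.array([np.cos(np.radians(83.77)),np.sin(np.radians(83.77)),0])
o=np.array([.5655,-.253,p[2]]); print((p-o)@yb, np.cross(yb,p-o)[2])
E
```

```text
t 28.25 p [ 0.5629 -0.271   0.0682] axes [[-0.993, 0.118, -0.004], [0.118, 0.993, -0.002], [0.004, -0.002, -1.0]] q [ 0.1   0.53  0.4   1.59 -0.23  1.07  2.02] op 0.0136 F [-5.2 -2.4 10.4]
-0.018139422887182927 0.0006033921973921895
```

Another 18 mm to go, then a gentle push against the stop.

Emit:
servo_tool --plan '[0,0.8,-0.1,0,0,0,0,0.7,0,0,0,0,0,0.3,0,0,0,0,0,0.2,0,0,0,0,0,0,0,0,0,0]'

```text
time_s: 28.88
tcp_pos: [0.5648, -0.2543, 0.0682]
tcp_rot: [0.06, 0.998, -0.002, 0.002]
contact_force: [-3.8, -6.0, 5.4]
opening: 0.0136
grip_force: 27.7
```

Emit:
servo_tool --plan '[0,0.15,0,0,0,0,0,0,0,0,0,0]'

```text
time_s: 29.12
tcp_pos: [0.5648, -0.2543, 0.0682]
tcp_rot: [0.061, 0.998, -0.003, 0.002]
contact_force: [-2.6, -10.3, 3.0]
opening: 0.0133
grip_force: 28.1
```

Emit:
servo_tool --plan '[0,-0.15,0,0,0,0,0,0,0,0,0,0,0,0,0,0,0,0,0,0,0,0,0,0]' --hand 60

```text
time_s: 29.62
tcp_pos: [0.5656, -0.251, 0.0673]
tcp_rot: [0.059, 0.998, -0.0, 0.002]
contact_force: [0.1, -0.0, 0.4]
opening: 0.0656
grip_force: 0.0
```

Emit:
servo_tool --plan '[0,0,-3,0,0,0,0,0,-6,0,0,0,0,0,-6,0,0,0,5,0,-2,0,0,0,5,0,0,0,0,0]'

```text
time_s: 30.25
tcp_pos: [0.4655, -0.24, 0.2391]
tcp_rot: [0.059, 0.998, -0.001, 0.004]
contact_force: [-0.2, -0.0, 0.6]
opening: 0.0653
grip_force: 0.0
```

Emit:
servo_tool --plan '[0,6,-3,0,0,0,0,6,-2,0,0,0,0,6,0,0,0,0,0,6,0,0,0,0,0,0,0,0,0,0]'

```text
time_s: 30.88
tcp_pos: [0.4931, 0.0003, 0.2843]
tcp_rot: [0.054, 0.999, 0.0, 0.002]
contact_force: [0.7, -1.5, -0.5]
opening: 0.0652
grip_force: 0.0
```

```bash
python3 - <<'E'
from h import *
st()
im,d=eyes.get_image('scene'); cv2.imwrite('pics/s7.png',cv2.resize(im[130:340,60:500],(800,382)))
im,d=eyes.get_image('top'); W=world('top',d); cv2.imwrite('pics/t7.png',im)
x,y,z=[W[...,i] for i in range(3)]; b,g,r=[im[...,i].astype(int) for i in range(3)]
m=(abs(x-.56)<.15)&(y<-.13)&(y>-.4)&(r>150)&(r>b+80)&(r>g+30)
for n,k in (('handle',(z>.083)&(z<.1)),('edges',(z>.05)&(z<.07))):
    P=W[m&k]; print(n,len(P),cv2.minAreaRect(P[:,:2].astype(np.float32)) if len(P)>4 else '')
E
```

```text
t 30.88 p [4.931e-01 3.000e-04 2.843e-01] axes [[-0.994, 0.108, -0.003], [0.108, 0.994, 0.001], [0.003, 0.0, -1.0]] q [-0.29  0.07  0.24  1.64 -0.02  1.43  1.41] op 0.0652 F [ 0.7 -1.5 -0.5]
handle 119 ((0.5641055703163147, -0.25372859835624695), (0.013168261386454105, 0.05800308287143707), 83.60881805419922)
edges 240 ((0.55656498670578, -0.32252421975135803), (0.009783918969333172, 0.19383642077445984), 83.81736755371094)
```

View pics/s7.png

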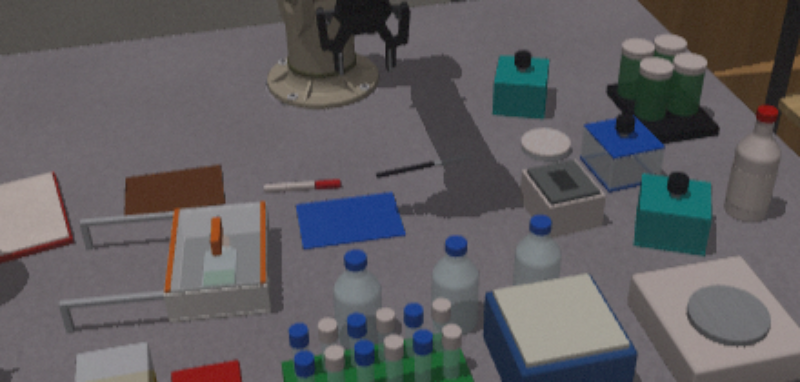

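The picture shows the flask in the shut box (220,260), the lid upright at (622,150), the bystanders in place and the arm clear. The handle is within 1 mm of the shut position, and the cover was pressed against its stop.

```bash
python3 -c "
from h import *
print(order.hand_in())"
```

```text
the job is handed in; nothing more can be done
None
```

The job is handed in at about 31 s of the 72 s allowed: the lid stands upright on the bench clear of the tank, the flask was laid on the blue mat, picked up afresh and laid flat in the incubation box, and the cover is shut; no verdict was returned.

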